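# Bring the sample cup under the reading lens and hold the lens out

## Robot

A 6-joint arm with a two-finger parallel gripper is mounted at the origin on the work surface. World frame = base frame: x ahead of the robot, y to its left, z up, the work surface at z = 0. Lengths are in m, angles in rad, forces in N, time in s.
With the tool pointing down it reaches from about 0.25 to 0.775 m from the base axis. Payload 4 kg.
Tool frame: the origin (TCP) lies at the very end of the fingers, on their centre line; the grasp point (between the pads) lies 19 mm behind it; x points along the fingers, z is the direction in which the jaws open and shut, and the axes are right-handed (so a half turn about x gives the same grasp; the last joint's range is limited). The gripper opens to 94 mm and grips with 3 to 60 N. Pads are 16 mm wide; open, the fingers measure 119 mm over their backs; the gripper's body (75 mm by 177 mm) begins 78 mm behind the grasp point.
Start: joints at [1.22, 0.087, 1.371, -0, 1.684, -0.103], TCP at [0.135, 0.533, 0.206] pointing down, gripper open.
Joint ranges: [-3.1, 3.1], [-0.76, 2.03], [0.27, 2.55], [-1.08, 4.22], [0.17, 2.65], [-2.57, 2.57]. Speed limits (rad/s): [2.79, 2.79, 3.14, 3.14, 3.14, 3.14].

## Interface

Orientations are given as a unit quaternion [x, y, z, w].
In Python, from workcell import * gives the robot as it stands.
- The arm moves only by the tool play_rows, never from a script. Its argument "steps" is a list of rows, each an object of numbers: "jaw": the gripper's target within -1 to 1 (fully open at 1, half-way at 0, shut at -1); "x", "y", "z": the shift along the tool's x, y, z in m; "rx", "ry", "rz": the turn, a rotation vector about the tool's x, y, z in degrees. In form: [{"jaw": .., "x": .., "y": .., "z": .., "rx": .., "ry": .., "rz": ..}, ...]. A call has 1 to 8 rows; each row is the pose to reach, as a shift and turn from the pose measured when the call began, along the tool's axes at that moment; what a row does not reach only later rows make up. A row lasts 1/10 s, in which the tool goes at most 50 mm and 8.59 degrees, less where a joint would pass 70% of its speed; a pose out of reach is approached as far as the arm can. A call with a gripper value outside its range is refused whole. The fingers move at their own pace and stop on an object; "squeeze" is the grip in N (left out, the last holds). Time passes only in rows, so rows that repeat a pose let the fingers close. It gives the time, the measured TCP pose, the force and the opening at its end, in the units of the state.
- get_obs(): the state, without advancing time (a new reading comes with each control period).
- capture(name): name is "scene" or "top" or "wrist"; returns a dict with "img" (480x640x3 uint8, blue, green, red), "fx", "fy", "cx", "cy" (pixels), "eye" and "rotation" of the camera in the world. Camera axes: x right, y up, looking along -z (the intrinsics and any distortion apply to the point x, -y, -z); pixel columns grow to the right and rows downward; lengths in m; the calibration is good to about 2 mm. A picture is of the moment at which its call begins. There is no depth.
- sign_off(): hands the job in, once; it reports no verdict.
The state is a dict: "clock": time; "joint_pos": joint angles; "joint_vel": joint speeds; "joint_efforts": joint torques, N m; "ee_pos": TCP position; "tcp_rot": TCP orientation; "force": force on the tool from outside, world axes, zero at the start; "moment": the same for the moment, N m; "width": opening from 0.0 (shut) to 1.0 (fully open).
Only numpy, scipy, OpenCV 4.12 (cv2) and the standard library are available. Lean on these libraries where they do the work, as an engineer would, in place of code of your own. Each camera call takes 0.05 s, during which the arm holds its last target. There are 200 camera calls.

## Task

Wind the handwheel of the viewing stage clockwise until the centre of the brass cup on its carriage stands in line with the lens rod. Then pull the sprung lens rod out by its upright tab until its black length mark (80 mm of pull) is just at the mouth of the sleeve, so that the lens stands right over the cup. Finish while still holding it out there, since it springs back if let go, and leave the other things on the bench where they are.

Things in the scene. Friction and masses are not known exactly. Their poses are not given: they have to be found in the camera images.
- handwheel (a joint): Angle of the steel handwheel (rad), upright axis, growing clockwise seen from above, 0 to a stop at 5. Each radian moves the carriage and cup 14 mm along the lens stand's +x. Needs about 0.1 N m, stays where left. From the start it takes 1.8 to 3.8 rad clockwise to bring the cup in line.
- wheel_grip (a point): Point on the handwheel's axis, 12 mm below the top of its grey raised cross-grip: a bar 60 mm long (this point's x, turning with the wheel), 14 mm thick (y), 40 mm tall, in the middle of the wheel. Pinch it across its thickness. The wheel's rim is 104 mm across, its top 28 mm below this point.
- cup_rim (a point): Centre of the rim of the brass cup (52 mm across, 42 mm tall) fixed on the carriage. It moves with the handwheel only. Its x axis is the carriage's direction of travel.
- lens_stand: Grey stand on the stage top with a level dark sleeve (22 mm across, mouth at y = -50 mm) for the lens rod. Origin: centre of its foot's underside. The rod's axis lies in its plane x = 0, 95 mm above the origin; it pulls out along -y. The cup is in line when its centre has x = 0 in this frame. Same heading as the stage; its place along x varies. Sleeve and post top: 106 mm above the origin.
- lens_rod (a joint): How far the lens rod is pulled out of its sleeve (m): 0 = drawn fully in by its spring, 0.080 = its black length mark (a ring round the rod) is at the sleeve's mouth and the lens is over the cup's track, 0.110 = end stop. The pull is about 4 N at 0 and 10.5 N at the mark; let go, it springs back.
- tab_grip (a point): Point in the aluminium upright tab on the lens rod, 16 mm below the tab's top, 44 mm above the rod's axis. The tab is 12 mm thick along the rod (y) and 28 mm wide (x); axes parallel to the lens stand's. Grip it from above, either way round; fingers reaching up to 28 mm below this point clear the sleeve.
- lens_center (a point): Centre of the round reading lens (62 mm across its rim), level, at the end of the rod, 47 mm beyond the tab along -y and 44 mm below the tab's grip point.
- jar: Bystander: white plastic jar with red cap, 84 mm across, 130 mm tall. Origin: centre of its underside. Leave alone.
- spare_cup: Bystander: empty brass cup, 54 mm across, 45 mm tall. Origin: centre of its underside. Leave alone.
- spatula: Bystander: slim steel laboratory spatula with a black handle lying on the bench, 178 mm long along its x axis, 12 mm tall; origin on the bench at its middle. Leave alone.

How it is judged:
By the outcome, as a careful person would: the job done as asked, in the order asked, and still so for the second after the job is handed in, while the arm keeps its last pose, push and grip.
It also fails if it takes over 67 s, if anything falls off the work surface, if the arm or the gripper's body presses on something with over 40 N, if the wrist force passes 120 N, or if a joint passes its speed limit or range.

## Working session

There is one attempt and no reset: what is moved stays moved. The work goes in short steps, Python scripts to look and compute and a tool call to move; the robot and the scene stay as the last step left them, time stands still between calls to the robot, and variables do not carry over. Pictures are saved under pics/ and viewed, about 8 in all and at most 12, crops included, and the job is handed in when it is done.

Besides the shell and the picture viewer there is one more tool, called after "Call:" in YAML: its name, and indented under it one key for each argument. play_rows: Moves the arm, as the interface text tells. Its arguments: {"type":"object","properties":{"steps":{"type":"array"},"squeeze":{"type":"number"}},"required":["steps"]}

```bash
mkdir -p pics; ls
cat > h.py <<'E'
from workcell import *
import numpy as np, cv2, json
def snap(name,fn):
    c=capture(name); cv2.imwrite('pics/'+fn+'.png',c['img'])
    json.dump({k:(np.asarray(v).tolist()) for k,v in c.items() if k!='img'},open('pics/'+fn+'.json','w')); return c
def load(fn): return {k:np.array(v) if not isinstance(v,dict) else v for k,v in json.load(open('pics/'+fn+'.json')).items()}
def ray(c,u,v):
    d=np.array([(u-c['cx'])/c['fx'],-(v-c['cy'])/c['fy'],-1.]); return np.array(c['eye']),np.array(c['rotation'])@d
def onz(c,u,v,z):
    e,d=ray(c,u,v); return e+d*(z-e[2])/d[2]
def proj(c,p):
    q=np.array(c['rotation']).T@(np.asarray(p,float)-c['eye']); return c['cx']+c['fx']*q[0]/-q[2], c['cy']-c['fy']*q[1]/-q[2]
def tri(obs):
    A=np.zeros((3,3));b=np.zeros(3)
    for c,u,v in obs:
        e,d=ray(c,u,v); d=d/np.linalg.norm(d); M=np.eye(3)-np.outer(d,d); A+=M;b+=M@e
    p=np.linalg.solve(A,b); return p,[np.round(np.subtract(proj(c,p),(u,v)),1) for c,u,v in obs]
E
python3 - <<'E'
from h import *
for n in ('scene','top'):
    c=snap(n,n+'0'); print(n,{k:np.round(v,4).tolist() if not isinstance(v,dict) else v for k,v in c.items() if k!='img'})
print(get_obs())
E
```

```text
pics
scene {'fx': 605.7098, 'fy': 605.7098, 'cx': 327.6274, 'cy': 241.5765, 'eye': [0.9296, 0.8351, 0.8482], 'rotation': [0.0902, 0.391, 0.8896, 0.218]}
top {'fx': 481.8769, 'fy': 481.8769, 'cx': 322.6704, 'cy': 247.4824, 'eye': [0.4163, 0.1471, 0.8855], 'rotation': [0.0811, -0.0783, -0.6897, 0.7152]}
{'clock': 0.1, 'joint_pos': array([ 1.21991471e+00,  8.78980941e-02,  1.37208058e+00, -1.63077492e-05,
        1.68358884e+00, -1.03065828e-01]), 'joint_vel': array([-7.61503007e-04, -1.63743062e-03, -4.10118650e-03, -8.03535426e-05,
        7.81952730e-04, -1.19364526e-03]), 'joint_efforts': array([ 2.87215342e-03, -3.41256666e+01, -3.03300226e+01,  7.19957566e-02,
        3.04265111e-02, -8.12862140e-05]), 'ee_pos': array([0.13473236, 0.53274272, 0.20442336]), 'tcp_rot': array([-0.43474517,  0.5585514 ,  0.43399555,  0.55737316]), 'force': array([-0.08020207, -0.70056243,  0.60204142]), 'moment': array([0.03519374, 0.01030238, 0.00034813]), 'width': 0.9953466921762139}
```

View pics/scene0.png

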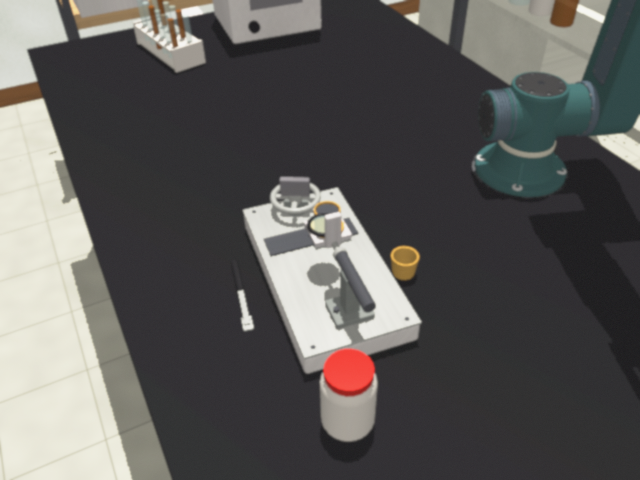

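View pics/top0.png

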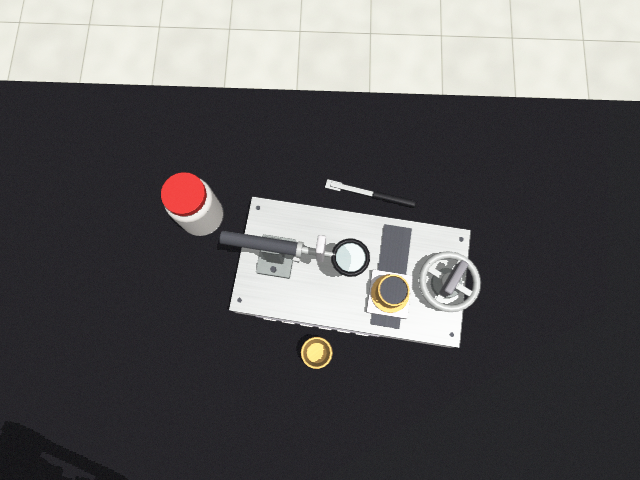

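The scene picture shows the stage at mid-picture, the wheel at (296,195), the tab at (333,230) and the sleeve mouth near (340,258). In the top picture the wheel is at (450,282), the cup at (392,292), the lens at (350,257) and the tab at (321,244). The cup has to travel up in the top picture. I'll look at an enlarged crop next.

```bash
cat > fix.py <<'E'
s=open('h.py').read()
s=s.replace("import numpy as np, cv2, json","import numpy as np, cv2, json\nfrom scipy.spatial.transform import Rotation as R")
s=s.replace("np.array(c['rotation'])@d","R.from_quat(c['rotation']).as_matrix()@d").replace("np.array(c['rotation']).T@","R.from_quat(c['rotation']).as_matrix().T@")
s+='''
def crop(fn,x,y,w,h,k):
    im=cv2.imread('pics/'+fn+'.png')[y:y+h,x:x+w]; cv2.imwrite('pics/%s_c%d_%d.png'%(fn,x,y),cv2.resize(im,None,fx=k,fy=k,interpolation=cv2.INTER_CUBIC))
'''
open('h.py','w').write(s)
E
python3 fix.py
python3 - <<'E'
from h import *
crop('top0',220,190,266,160,3); crop('scene0',235,165,190,200,3)
c=load('top0'); s=load('scene0')
print(onz(c,450,282,.1),onz(c,350,257,.14),onz(s,296,195,.1))
E
```

```text
[ 0.54603321 -0.05797205  0.1       ] [0.57363253 0.10947655 0.14      ] [ 0.55736235 -0.04035147  0.1       ]
```

View pics/top0_c220_190.png

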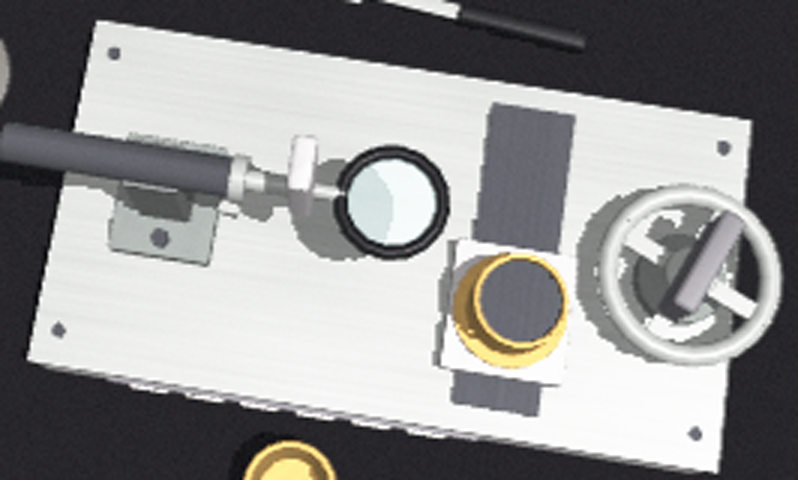

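View pics/scene0_c235_165.png

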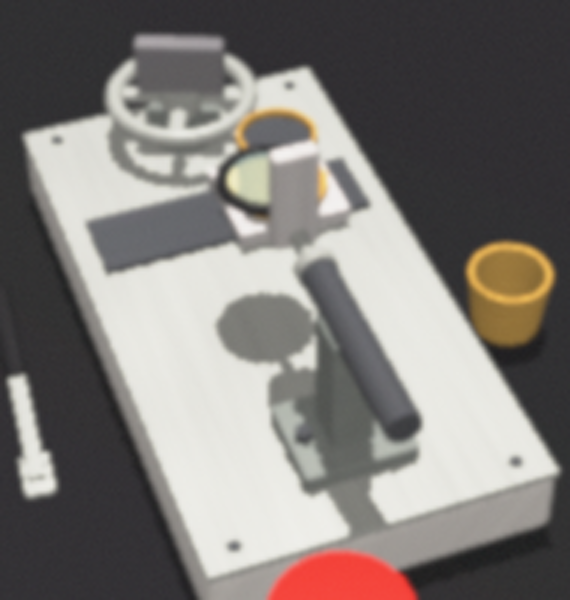

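```bash
cat > m.py <<'E'
from h import *
c=load('top0'); s=load('scene0')
T=lambda u,v:(c,220+u/3,190+v/3); S=lambda u,v:(s,235+u/3,165+v/3)
P={}
for n,a,b in [('sA',(114,53),(234,546)),('sB',(58,330),(515,461)),('sC',(724,148),(57,140)),('sD',(696,434),(289,86)),
 ('griptop',(713,262),(179,42)),('rim wheel',(690,273),(181,95)),('cup',(521,305),(277,133)),('lens',(393,202),(268,182)),('tabtop',(303,153),(296,152))]:
    P[n],r=tri([T(*a),S(*b)]); print(n,P[n].round(4),r)
d=(P['sC']-P['sA']+P['sD']-P['sB'])[:2]; d2=(P['sA']-P['sB']+P['sC']-P['sD'])[:2]
print('-y heading',np.degrees(np.arctan2(d[1],d[0])),'+x heading',np.degrees(np.arctan2(d2[1],d2[0])))
E
python3 m.py
```

```text
sA [0.6778 0.2747 0.0477] [array([-0.3,  0.4]), array([-0.6, -0.1])]
sB [0.5092 0.2958 0.0479] [array([-0.2,  0.3]), array([-0.4, -0. ])]
sC [ 0.6319 -0.0931  0.0475] [array([-0.3,  0.4]), array([-0.4, -0.2])]
sD [ 0.4628 -0.0726  0.0464] [array([-0.4,  0.5]), array([-0.5, -0.1])]
griptop [ 0.5495 -0.064   0.1216] [array([-0.5,  0.6]), array([-0.6, -0.2])]
rim wheel [ 0.5505 -0.0631  0.0777] [array([-0.4,  0.5]), array([-0.5, -0.2])]
cup [0.526  0.0354 0.1062] [array([ 0.1, -0.1]), array([0.1, 0. ])]
lens [0.5716 0.1089 0.1407] [array([-0.7,  0.9]), array([-0.9, -0.2])]
tabtop [0.5797 0.1574 0.2038] [array([-1.4,  1.8]), array([-1.9, -0.5])]
-y heading -97.13982930515118 +x heading -7.025699841109977
```

```bash
cat >> m.py <<'E'
a=onz(*T(732,216),.1216); b=onz(*T(689,307),.1216); print('bar',a,b,(a+b)/2,np.linalg.norm(a-b),np.degrees(np.arctan2(*(a-b)[1::-1])))
a=onz(*S(136,42),.1216); b=onz(*S(223,42),.1216); print('bar scene',a,b,np.linalg.norm(a-b),np.degrees(np.arctan2(*(a-b)[1::-1])))
a=onz(*T(5,143),.150); b=onz(*T(235,175),.150); print('sleeve',a,b,np.degrees(np.arctan2(*(b-a)[1::-1])))
M=R.from_quat(get_obs()['tcp_rot']).as_matrix(); print(M.round(3), 'z head',np.degrees(np.arctan2(M[1,2],M[0,2])))
E
python3 m.py|tail -7
```

```text
-y heading -97.13982930515118 +x heading -7.025699841109977
bar [ 0.57594707 -0.07568074  0.1216    ] [ 0.52581037 -0.05142139  0.1216    ] [ 0.55087872 -0.06355106  0.1216    ] 0.05569744548462528 -25.820674599266688
bar scene [ 0.57392577 -0.07636399  0.1216    ] [ 0.52282611 -0.04912901  0.1216    ] 0.05790439490665805 -28.056625335199215
sleeve [0.59526157 0.31249128 0.15      ] [0.58244289 0.19113228 0.15      ] -96.02957481569331
[[-0.001 -0.969  0.245]
 [-0.002  0.245  0.969]
 [-1.     0.    -0.002]] z head 75.80110757421383
```

```bash
cat >> h.py <<'E'
def go(p,h):
    o=get_obs(); M=R.from_quat(o['tcp_rot']); h=np.radians(h)
    z=np.array([np.cos(h),np.sin(h),0]); x=np.array([0,0,-1.]); G=R.from_matrix(np.c_[x,np.cross(z,x),z])
    print('at',o['ee_pos'].round(4),'clock',o['clock'],'shift',M.inv().apply(np.array(p)-o['ee_pos']).round(4),'turn',(M.inv()*G).as_rotvec(degrees=True).round(2))
E
python3 -c "
from h import *
go((.5505,-.0635,.26),63)"
```

```text
at [0.1347 0.5327 0.2044] clock 0.1 shift [-0.0547 -0.5493 -0.4762] turn [12.8  -0.11  0.  ]
```

Call:
play_rows:
  steps:
    - {"jaw": 1, "x": -0.05, "y": 0, "z": 0}
    - {"jaw": 1, "x": -0.055, "y": -0.55, "z": -0.476, "rx": 6}
    - {"jaw": 1, "x": -0.055, "y": -0.55, "z": -0.476, "rx": 12.8}
    - {"jaw": 1, "x": -0.055, "y": -0.55, "z": -0.476, "rx": 12.8}
    - {"jaw": 1, "x": -0.055, "y": -0.55, "z": -0.476, "rx": 12.8}
    - {"jaw": 1, "x": -0.055, "y": -0.55, "z": -0.476, "rx": 12.8}
    - {"jaw": 1, "x": -0.055, "y": -0.55, "z": -0.476, "rx": 12.8}
    - {"jaw": 1, "x": -0.055, "y": -0.55, "z": -0.476, "rx": 12.8}

```text
invalid input
```

```bash
python3 -c "
from h import *
go((.5505,-.0635,.26),63)"
```

```text
at [0.1347 0.5327 0.2044] clock 0.1 shift [-0.0547 -0.5493 -0.4762] turn [12.8  -0.11  0.  ]
```

Call:
play_rows:
  steps:
    - {"jaw": 1, "x": -0.05, "y": 0, "z": 0, "rx": 0, "ry": 0, "rz": 0}
    - {"jaw": 1, "x": -0.055, "y": -0.55, "z": -0.476, "rx": 6, "ry": 0, "rz": 0}
    - {"jaw": 1, "x": -0.055, "y": -0.55, "z": -0.476, "rx": 12.8, "ry": 0, "rz": 0}
    - {"jaw": 1, "x": -0.055, "y": -0.55, "z": -0.476, "rx": 12.8, "ry": 0, "rz": 0}
    - {"jaw": 1, "x": -0.055, "y": -0.55, "z": -0.476, "rx": 12.8, "ry": 0, "rz": 0}
    - {"jaw": 1, "x": -0.055, "y": -0.55, "z": -0.476, "rx": 12.8, "ry": 0, "rz": 0}
    - {"jaw": 1, "x": -0.055, "y": -0.55, "z": -0.476, "rx": 12.8, "ry": 0, "rz": 0}
    - {"jaw": 1, "x": -0.055, "y": -0.55, "z": -0.476, "rx": 12.8, "ry": 0, "rz": 0}
  squeeze: 30

```text
clock: 0.9
ee_pos: [0.3356, 0.244, 0.2569]
tcp_rot: [-0.37, 0.603, 0.369, 0.602]
force: [0.4, 0.3, 0.8]
width: 1.002
```

```bash
python3 -c "
from h import *
go((.5505,-.0635,.26),63)"
```

```text
at [0.3356 0.244  0.2569] clock 0.9 shift [-0.0027 -0.331  -0.1766] turn [ 0.03 -0.11  0.01]
```

Call:
play_rows:
  steps:
    - {"jaw": 1, "x": 0, "y": -0.331, "z": -0.1766, "rx": 0, "ry": 0, "rz": 0}
    - {"jaw": 1, "x": 0, "y": -0.331, "z": -0.1766, "rx": 0, "ry": 0, "rz": 0}
    - {"jaw": 1, "x": 0, "y": -0.331, "z": -0.1766, "rx": 0, "ry": 0, "rz": 0}
    - {"jaw": 1, "x": 0, "y": -0.331, "z": -0.1766, "rx": 0, "ry": 0, "rz": 0}
    - {"jaw": 1, "x": 0, "y": -0.331, "z": -0.1766, "rx": 0, "ry": 0, "rz": 0}
    - {"jaw": 1, "x": 0, "y": -0.331, "z": -0.1766, "rx": 0, "ry": 0, "rz": 0}
    - {"jaw": 1, "x": 0, "y": -0.331, "z": -0.1766, "rx": 0, "ry": 0, "rz": 0}
    - {"jaw": 1, "x": 0, "y": -0.331, "z": -0.1766, "rx": 0, "ry": 0, "rz": 0}

```text
clock: 1.7
ee_pos: [0.5515, -0.0669, 0.2558]
tcp_rot: [-0.369, 0.605, 0.368, 0.602]
force: [0.9, 0.3, -1.3]
width: 0.997
```

```bash
python3 -c "
from h import *
go((.5505,-.0635,.20),63)
snap('wrist','w1');print(get_obs()['joint_pos'])"
```

```text
at [ 0.5515 -0.0669  0.2558] clock 1.7 shift [0.0557 0.0024 0.0027] turn [-0.16 -0.19 -0.08]
[-0.22342786  0.10066568  1.25912985 -0.00478727  1.78346424 -1.31882815]
```

View pics/w1.png

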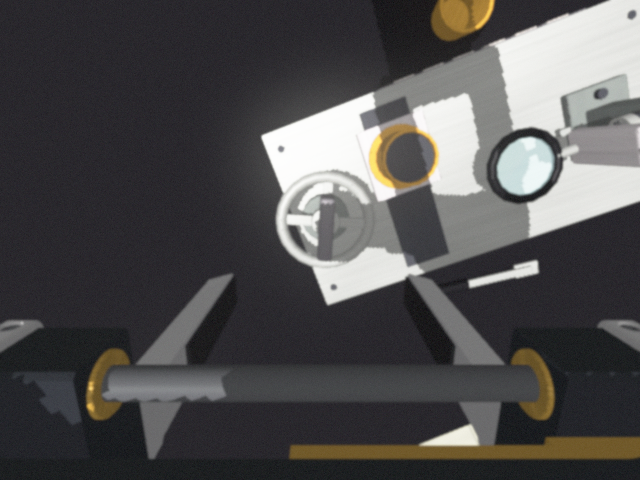

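The wrist picture shows the bar from (328,198) to (326,258), midway between the fingers and nearly square to the jaws. The cup rim centre is at about (410,157) and the lens at (526,165). Next I descend.

```bash
python3 -c "
from h import *
c=load('w1')
L=onz(c,526,165,.1415);C=onz(c,410,157,.106);a=onz(c,328,198,.1216);b=onz(c,326,258,.1216)
print(L,C,a,b,(a+b)/2,np.degrees(np.arctan2(*(b-a)[1::-1])))
ux=np.array([np.cos(np.radians(-7.08)),np.sin(np.radians(-7.08)),0]);print((C-L)@ux)
go((.5505,-.0635,.093),63)"
```

```text
[0.57151842 0.11395111 0.1415    ] [0.52663804 0.03872248 0.106     ] [ 0.52392312 -0.045032    0.1216    ] [ 0.57405438 -0.07247276  0.1216    ] [ 0.54898875 -0.05875238  0.1216    ] -28.695332632632756
-0.03526585160218996
at [ 0.5527 -0.0692  0.2549] clock 1.75 shift [0.1619 0.0045 0.0049] turn [-0.3  -0.28 -0.03]
```

Call:
play_rows:
  steps:
    - {"jaw": 1, "x": 0, "y": 0.004, "z": 0.006, "rx": 0, "ry": 0, "rz": 0}
    - {"jaw": 1, "x": 0.05, "y": 0.004, "z": 0.006, "rx": 0, "ry": 0, "rz": 0}
    - {"jaw": 1, "x": 0.09, "y": 0.004, "z": 0.006, "rx": 0, "ry": 0, "rz": 0}
    - {"jaw": 1, "x": 0.11, "y": 0.004, "z": 0.006, "rx": 0, "ry": 0, "rz": 0}
    - {"jaw": 1, "x": 0.11, "y": 0.004, "z": 0.006, "rx": 0, "ry": 0, "rz": 0}

```text
clock: 2.25
ee_pos: [0.5483, -0.0603, 0.1406]
tcp_rot: [-0.367, 0.607, 0.37, 0.6]
force: [-0.2, 0.6, -1.0]
width: 0.998
```

```bash
python3 -c "
from h import *
go((.550,-.0625,.094),62)"
```

```text
at [ 0.5483 -0.0603  0.1406] clock 2.25 shift [ 0.0465 -0.0029 -0.0009] turn [ 0.81 -0.4  -0.53]
```

Call:
play_rows:
  steps:
    - {"jaw": 1, "x": 0.02, "y": -0.003, "z": -0.001, "rx": 0.8, "ry": 0, "rz": 0}
    - {"jaw": 1, "x": 0.04, "y": -0.003, "z": -0.001, "rx": 0.8, "ry": 0, "rz": 0}
    - {"jaw": 1, "x": 0.046, "y": -0.003, "z": -0.001, "rx": 0.8, "ry": 0, "rz": 0}
    - {"jaw": 1, "x": 0.046, "y": -0.003, "z": -0.001, "rx": 0.8, "ry": 0, "rz": 0}
    - {"jaw": -1, "x": 0.046, "y": -0.003, "z": -0.001, "rx": 0.8, "ry": 0, "rz": 0}
    - {"jaw": -1, "x": 0.046, "y": -0.003, "z": -0.001, "rx": 0.8, "ry": 0, "rz": 0}
    - {"jaw": -1, "x": 0.046, "y": -0.003, "z": -0.001, "rx": 0.8, "ry": 0, "rz": 0}
    - {"jaw": -1, "x": 0.046, "y": -0.003, "z": -0.001, "rx": 0.8, "ry": 0, "rz": 0}
  squeeze: 25

```text
clock: 3.05
ee_pos: [0.5504, -0.0627, 0.0953]
tcp_rot: [-0.363, 0.61, 0.365, 0.603]
force: [0.3, -0.6, -0.2]
width: 0.691
```

Call:
play_rows:
  steps:
    - {"jaw": -1, "x": 0, "y": 0, "z": 0, "rx": 0, "ry": 0, "rz": 0}
    - {"jaw": -1, "x": 0, "y": 0, "z": 0, "rx": 0, "ry": 0, "rz": 0}
    - {"jaw": -1, "x": 0, "y": 0, "z": 0, "rx": 0, "ry": 0, "rz": 0}
    - {"jaw": -1, "x": 0, "y": 0, "z": 0, "rx": 0, "ry": 0, "rz": 0}
    - {"jaw": -1, "x": 0, "y": 0, "z": 0, "rx": 0, "ry": 0, "rz": 0}

```text
clock: 3.55
ee_pos: [0.5504, -0.0627, 0.0952]
tcp_rot: [-0.363, 0.61, 0.365, 0.603]
force: [-0.7, 0.5, -0.1]
width: 0.273
```

```bash
python3 -c "
from h import *
go((.550,-.0625,.093),62);o=get_obs();print(o['force'],o['moment'],o['width'])"
```

```text
at [ 0.5504 -0.0627  0.0952] clock 3.55 shift [0.0022 0.0004 0.    ] turn [-0.   -0.38 -0.46]
[-0.69109318  0.49288865 -0.11910564] [-0.02089218 -0.02009202  0.00878094] 0.27272358998953367
```

Call:
play_rows:
  steps:
    - {"jaw": -1, "x": 0, "y": 0, "z": 0, "rx": 0, "ry": 0, "rz": 0}
    - {"jaw": -1, "x": 0, "y": 0, "z": 0, "rx": 0, "ry": 0, "rz": 0}
    - {"jaw": -1, "x": 0, "y": 0, "z": 0, "rx": 0, "ry": 0, "rz": 0}
    - {"jaw": -1, "x": 0, "y": 0, "z": 0, "rx": 0, "ry": 0, "rz": 0}
    - {"jaw": -1, "x": 0, "y": 0, "z": 0, "rx": 0, "ry": 0, "rz": 0}

```text
clock: 4.05
ee_pos: [0.5511, -0.0614, 0.0952]
tcp_rot: [-0.363, 0.609, 0.366, 0.603]
force: [2.7, 4.5, -1.7]
width: 0.15
```

Call:
play_rows:
  steps:
    - {"jaw": -1, "x": 0, "y": 0, "z": 0, "rx": 8, "ry": 0, "rz": 0}
    - {"jaw": -1, "x": 0, "y": 0, "z": 0, "rx": 16, "ry": 0, "rz": 0}
    - {"jaw": -1, "x": 0, "y": 0, "z": 0, "rx": 24, "ry": 0, "rz": 0}
    - {"jaw": -1, "x": 0, "y": 0, "z": 0, "rx": 32, "ry": 0, "rz": 0}
    - {"jaw": -1, "x": 0, "y": 0, "z": 0, "rx": 40, "ry": 0, "rz": 0}
    - {"jaw": -1, "x": 0, "y": 0, "z": 0, "rx": 48, "ry": 0, "rz": 0}
    - {"jaw": -1, "x": 0, "y": 0, "z": 0, "rx": 56, "ry": 0, "rz": 0}
    - {"jaw": -1, "x": 0, "y": 0, "z": 0, "rx": 60, "ry": 0, "rz": 0}

```text
clock: 4.85
ee_pos: [0.5507, -0.0618, 0.0952]
tcp_rot: [-0.011, 0.71, 0.011, 0.704]
force: [-1.2, 0.4, -0.1]
width: 0.147
```

```bash
python3 -c "
from h import *
go((.550,-.0625,.093),62);o=get_obs();print(o['force'],o['moment'],o['width'],o['joint_pos'])"
```

```text
at [ 0.5507 -0.0618  0.0952] clock 4.85 shift [ 0.0022 -0.0007 -0.0007] turn [-60.19  -0.48  -0.29]
[-1.22870226  0.39482306 -0.11347595] [ 0.46517922 -0.36148448  0.07548927] 0.14746923192430245 [-0.21262446  0.15081272  1.5212399  -0.00217257  1.47863421 -0.2439241 ]
```

Call:
play_rows:
  steps:
    - {"jaw": -1, "x": 0, "y": 0, "z": 0, "rx": 8, "ry": 0, "rz": 0}
    - {"jaw": -1, "x": 0, "y": 0, "z": 0, "rx": 16, "ry": 0, "rz": 0}
    - {"jaw": -1, "x": 0, "y": 0, "z": 0, "rx": 24, "ry": 0, "rz": 0}
    - {"jaw": -1, "x": 0, "y": 0, "z": 0, "rx": 32, "ry": 0, "rz": 0}
    - {"jaw": -1, "x": 0, "y": 0, "z": 0, "rx": 40, "ry": 0, "rz": 0}
    - {"jaw": -1, "x": 0, "y": 0, "z": 0, "rx": 48, "ry": 0, "rz": 0}
    - {"jaw": -1, "x": 0, "y": 0, "z": 0, "rx": 56, "ry": 0, "rz": 0}
    - {"jaw": -1, "x": 0, "y": 0, "z": 0, "rx": 60, "ry": 0, "rz": 0}

```text
clock: 5.65
ee_pos: [0.5501, -0.0615, 0.0952]
tcp_rot: [0.343, 0.621, -0.347, 0.614]
force: [-0.9, 2.4, 1.3]
width: 0.148
```

```bash
python3 -c "
from h import *
go((.550,-.0625,.093),62);o=get_obs();print(o['force'],o['moment'],o['width'],o['joint_pos'])
snap('top','top1');snap('scene','scene1')
a=cv2.imread('pics/top1.png')[190:350,220:486];b=cv2.imread('pics/scene1.png')[165:295,235:425]
cv2.imwrite('pics/v1.png',np.vstack([cv2.resize(a,(500,301),interpolation=2),cv2.resize(b,(437,299),interpolation=2)[:,:].copy() if 0 else cv2.copyMakeBorder(cv2.resize(b,(437,299),interpolation=2),0,0,0,63,0)]))"
```

```text
at [ 0.5501 -0.0615  0.0952] clock 5.65 shift [ 0.0022 -0.0006  0.0008] turn [-1.2039e+02 -7.3000e-01 -2.0000e-02]
[-0.93960708  2.42745855  1.28187156] [ 0.31365304 -0.09922991  0.08684674] 0.1480691411049286 [-0.21229979  0.15044933  1.52162567 -0.00228089  1.47982621  0.80704981]
```

View pics/v1.png

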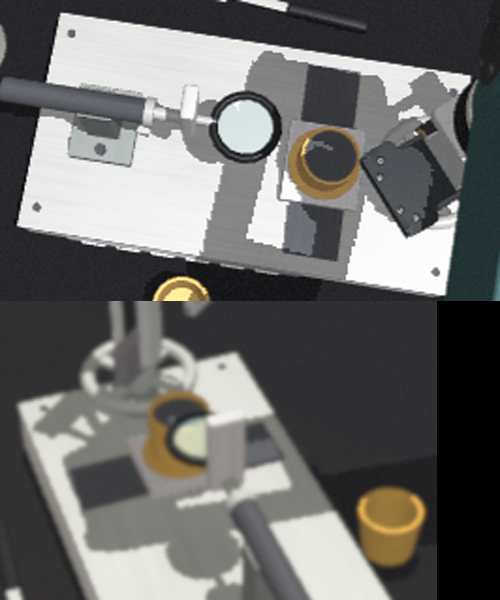

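The cup has moved with the wheel, about 18 px up in the top view (rim now near px (395.5,272.5)). That is the roughly 29 mm expected for 120°. An enlarged crop will give the remainder.

```bash
python3 -c "
from h import *
snap('top','top2'); crop('top2',320,215,100,75,8)"
```

```text
(no output)
```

View pics/top2_c320_215.png

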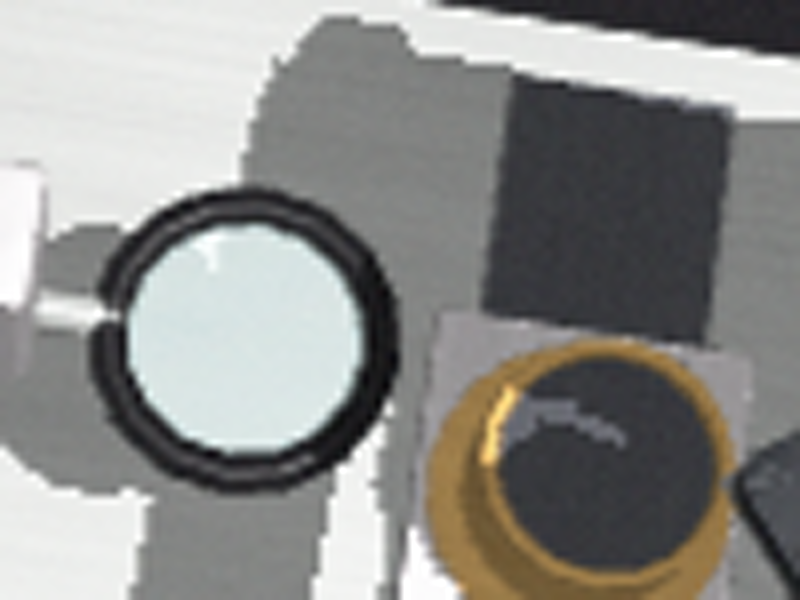

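```bash
python3 -c "
from h import *
c=load('top2'); f=lambda u,v,z:onz(c,320+u/8,215+v/8,z)
L=f(245,340,.1418)
for h in (-7.0,-7.14):
  ux=np.array([np.cos(np.radians(h)),np.sin(np.radians(h)),0])
  for p in ((606.5,466.5),(609,464)):
    C=f(*p,.106);x=(C-L)@ux;print(h,L,C,x,np.degrees(x/.014), 'sleeve chk')
# refined top0: sleeve axis points, rod line through lens
print(onz(c,220+5/3,190+143/3,.150),onz(c,220+235/3,190+175/3,.150))
print('moved',(f(607,465,.106)-onz(c,220+521/3,190+302/3,.106))@ux)
"
```

```text
-7.0 [0.57248365 0.10856413 0.1418    ] [0.55621996 0.03205383 0.106     ] -0.006818207724976049 -27.903894748901596 sleeve chk
-7.0 [0.57248365 0.10856413 0.1418    ] [0.55675823 0.0315429  0.106     ] -0.00622167799442008 -25.462563612120654 sleeve chk
-7.14 [0.57248365 0.10856413 0.1418    ] [0.55621996 0.03205383 0.106     ] -0.006627788065777649 -27.12459169115961 sleeve chk
-7.14 [0.57248365 0.10856413 0.1418    ] [0.55675823 0.0315429  0.106     ] -0.006030181264772253 -24.678852583593635 sleeve chk
[0.59526157 0.31249128 0.15      ] [0.58244289 0.19113228 0.15      ]
moved 0.029276654553059556
```

Call:
play_rows:
  steps:
    - {"jaw": -1, "x": 0, "y": 0, "z": 0, "rx": 8, "ry": 0, "rz": 0}
    - {"jaw": -1, "x": 0, "y": 0, "z": 0, "rx": 16, "ry": 0, "rz": 0}
    - {"jaw": -1, "x": 0, "y": 0, "z": 0, "rx": 22, "ry": 0, "rz": 0}
    - {"jaw": -1, "x": 0, "y": 0, "z": 0, "rx": 26, "ry": 0, "rz": 0}
    - {"jaw": -1, "x": 0, "y": 0, "z": 0, "rx": 26, "ry": 0, "rz": 0}
    - {"jaw": -1, "x": 0, "y": 0, "z": 0, "rx": 26, "ry": 0, "rz": 0}

```text
clock: 6.4
ee_pos: [0.55, -0.0612, 0.0952]
tcp_rot: [0.471, 0.529, -0.475, 0.523]
force: [-0.8, 3.1, 1.1]
width: 0.149
```

```bash
python3 -c "
from h import *
go((.550,-.0625,.093),62)
snap('top','top3'); crop('top3',320,215,100,75,8)"
```

```text
at [ 0.55   -0.0612  0.0952] clock 6.4 shift [ 0.0022 -0.0001  0.0013] turn [-1.4598e+02 -8.3000e-01  1.2000e-01]
```

View pics/top3_c320_215.png

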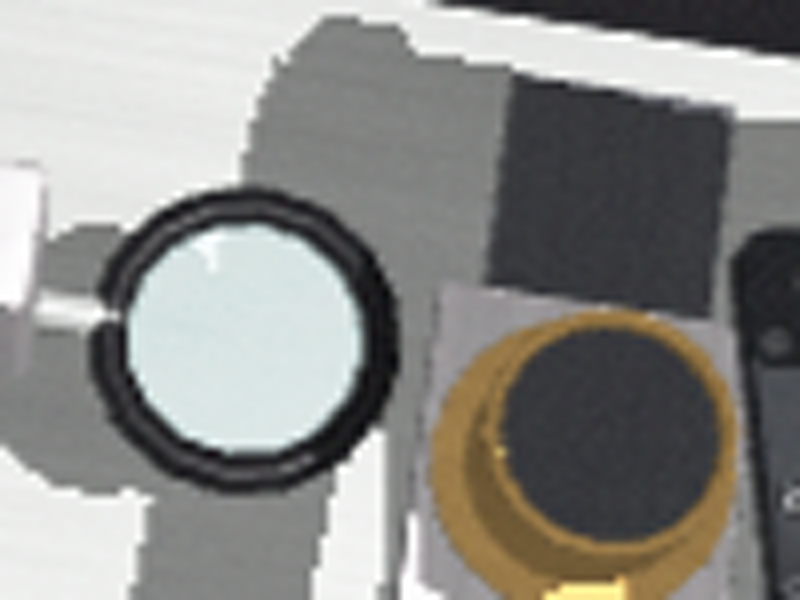

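```bash
python3 -c "
from h import *
c=load('top3'); f=lambda u,v,z:onz(c,320+u/8,215+v/8,z)
L=f(245,340,.1418);ux=np.array([np.cos(np.radians(-7.08)),np.sin(np.radians(-7.08)),0])
for p in ((609.5,438),(611,435)): print((f(*p,.106)-L)@ux)
o=get_obs();print(o['moment'])
go((.550,-.0625,.30),-83)
go((.5785,.1555,.260),-97.1)"
```

```text
-0.0007247153867016891
-5.48763754074578e-05
[ 0.59719928 -0.00544442 -0.04418812]
at [ 0.55   -0.0612  0.0952] clock 6.45 shift [-0.2048 -0.0023  0.001 ] turn [-1.   -0.1   0.62]
at [ 0.55   -0.0612  0.0952] clock 6.45 shift [-0.165   0.0492 -0.2128] turn [13.1  -0.03  0.63]
```

The cup's offset from the rod plane is now between −0.7 and −0.05 mm, so it is in line. The next moves release the bar and rise.

Call:
play_rows:
  steps:
    - {"jaw": 1, "x": 0, "y": 0, "z": 0, "rx": 0, "ry": 0, "rz": 0}
    - {"jaw": 1, "x": 0, "y": 0, "z": 0, "rx": 0, "ry": 0, "rz": 0}
    - {"jaw": 1, "x": 0, "y": 0, "z": 0, "rx": 0, "ry": 0, "rz": 0}
    - {"jaw": 1, "x": 0, "y": 0, "z": 0, "rx": 0, "ry": 0, "rz": 0}
    - {"jaw": 1, "x": -0.03, "y": 0, "z": 0, "rx": 0, "ry": 0, "rz": 0}
    - {"jaw": 1, "x": -0.08, "y": 0, "z": 0, "rx": 0, "ry": 0, "rz": 0}
    - {"jaw": 1, "x": -0.13, "y": 0, "z": 0, "rx": 0, "ry": 0, "rz": 0}
    - {"jaw": 1, "x": -0.165, "y": 0, "z": 0, "rx": 0, "ry": 0, "rz": 0}

```text
clock: 7.25
ee_pos: [0.5524, -0.0617, 0.2643]
tcp_rot: [0.471, 0.527, -0.475, 0.524]
force: [0.6, 0.5, -0.8]
width: 0.791
```

```bash
python3 -c "
from h import *
o=get_obs();print(o['width'])
go((.579,.156,.260),-97.1)"
```

```text
0.7913930577324153
at [ 0.5524 -0.0617  0.2643] clock 7.25 shift [ 0.0039  0.0492 -0.2137] turn [13.1   0.05  0.36]
```

Call:
play_rows:
  steps:
    - {"jaw": 1, "x": 0, "y": 0.0492, "z": -0.2137, "rx": 7, "ry": 0, "rz": 0}
    - {"jaw": 1, "x": 0, "y": 0.0492, "z": -0.2137, "rx": 13.1, "ry": 0, "rz": 0.4}
    - {"jaw": 1, "x": 0, "y": 0.0492, "z": -0.2137, "rx": 13.1, "ry": 0, "rz": 0.4}
    - {"jaw": 1, "x": 0, "y": 0.0492, "z": -0.2137, "rx": 13.1, "ry": 0, "rz": 0.4}
    - {"jaw": 1, "x": 0, "y": 0.0492, "z": -0.2137, "rx": 13.1, "ry": 0, "rz": 0.4}
    - {"jaw": 1, "x": 0, "y": 0.0492, "z": -0.2137, "rx": 13.1, "ry": 0, "rz": 0.4}
    - {"jaw": 1, "x": 0, "y": 0.0492, "z": -0.2137, "rx": 13.1, "ry": 0, "rz": 0.4}

```text
clock: 7.95
ee_pos: [0.579, 0.1556, 0.2637]
tcp_rot: [-0.529, -0.468, 0.53, -0.469]
force: [1.0, -0.6, -0.6]
width: 1.002
```

```bash
python3 -c "
from h import *
snap('wrist','w2');snap('top','top4')
o=get_obs();print(o['width'],o['joint_pos'])
go((.578,.156,.167),-97.1)"
```

```text
1.002745175460109 [ 1.67151908e-01  1.95507353e-01  1.13414476e+00 -1.81389096e-03
  1.81157078e+00  1.86323442e+00]
at [0.5791 0.1545 0.264 ] clock 8.05 shift [ 0.097  -0.0014 -0.0015] turn [-0.1   0.09 -0.05]
```

View pics/w2.png

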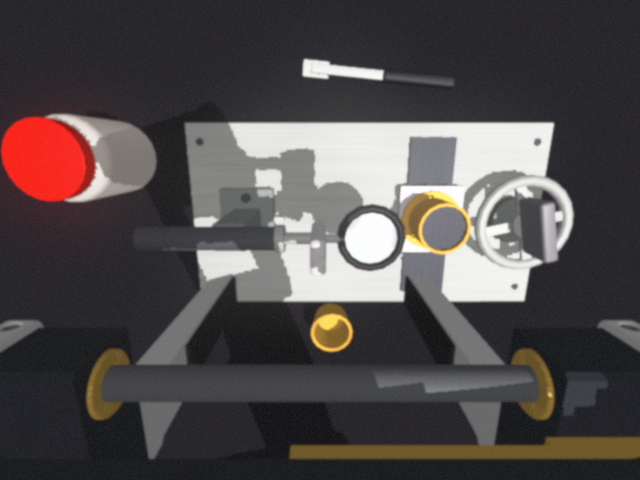

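The wrist picture shows the tab at about (317,250) between the fingers (midpoint about 322), the rod level in the picture, the lens at (372,237), and the cup and wheel as I left them. I'll go down and grip.

Call:
play_rows:
  steps:
    - {"jaw": 1, "x": 0.03, "y": -0.0014, "z": -0.0015, "rx": 0, "ry": 0, "rz": 0}
    - {"jaw": 1, "x": 0.06, "y": -0.0014, "z": -0.0015, "rx": 0, "ry": 0, "rz": 0}
    - {"jaw": 1, "x": 0.085, "y": -0.0014, "z": -0.0015, "rx": 0, "ry": 0, "rz": 0}
    - {"jaw": 1, "x": 0.097, "y": -0.0014, "z": -0.0015, "rx": 0, "ry": 0, "rz": 0}
    - {"jaw": 1, "x": 0.097, "y": -0.0014, "z": -0.0015, "rx": 0, "ry": 0, "rz": 0}
    - {"jaw": -1, "x": 0.097, "y": -0.0014, "z": -0.0015, "rx": 0, "ry": 0, "rz": 0}
    - {"jaw": -1, "x": 0.097, "y": -0.0014, "z": -0.0015, "rx": 0, "ry": 0, "rz": 0}
    - {"jaw": -1, "x": 0.097, "y": -0.0014, "z": -0.0015, "rx": 0, "ry": 0, "rz": 0}
  squeeze: 40

```text
clock: 8.85
ee_pos: [0.5789, 0.1561, 0.1689]
tcp_rot: [0.531, 0.466, -0.53, 0.469]
force: [-0.5, -0.6, -0.2]
width: 0.779
```

Call:
play_rows:
  steps:
    - {"jaw": -1, "x": 0, "y": 0, "z": 0, "rx": 0, "ry": 0, "rz": 0}
    - {"jaw": -1, "x": 0, "y": 0, "z": 0, "rx": 0, "ry": 0, "rz": 0}
    - {"jaw": -1, "x": 0, "y": 0, "z": 0, "rx": 0, "ry": 0, "rz": 0}
    - {"jaw": -1, "x": 0, "y": 0, "z": 0, "rx": 0, "ry": 0, "rz": 0}
    - {"jaw": -1, "x": 0, "y": 0, "z": 0, "rx": 0, "ry": 0, "rz": 0}
    - {"jaw": -1, "x": 0, "y": 0, "z": 0, "rx": 0, "ry": 0, "rz": 0}
    - {"jaw": -1, "x": 0, "y": 0, "z": 0, "rx": 0, "ry": 0, "rz": 0}
    - {"jaw": -1, "x": 0, "y": 0, "z": 0, "rx": 0, "ry": 0, "rz": 0}

```text
clock: 9.65
ee_pos: [0.579, 0.157, 0.1688]
tcp_rot: [0.532, 0.467, -0.529, 0.468]
force: [0.9, 3.8, -0.5]
width: 0.125
```

Call:
play_rows:
  steps:
    - {"jaw": -1, "x": 0, "y": 0, "z": 0, "rx": 0, "ry": 0, "rz": 0}
    - {"jaw": -1, "x": 0, "y": 0, "z": 0, "rx": 0, "ry": 0, "rz": 0}
    - {"jaw": -1, "x": 0, "y": 0, "z": 0, "rx": 0, "ry": 0, "rz": 0}
    - {"jaw": -1, "x": 0, "y": 0, "z": 0, "rx": 0, "ry": 0, "rz": 0}

```text
clock: 10.05
ee_pos: [0.579, 0.1571, 0.1688]
tcp_rot: [0.532, 0.467, -0.529, 0.468]
force: [0.9, 1.2, -0.1]
width: 0.124
```

```bash
python3 -c "
from h import *
o=get_obs();print(o['width'],o['force'],o['moment'])
go((.578,.156,.167),-97.1)"
```

```text
0.12411557501160929 [ 0.94972311  1.21210248 -0.09886053] [0.08572239 0.12610772 0.042408  ]
at [0.579  0.1571 0.1688] clock 10.05 shift [ 0.0018 -0.0009  0.0012] turn [-0.07 -0.09 -0.23]
```

Call:
play_rows:
  steps:
    - {"jaw": -1, "x": 0, "y": 0, "z": 0.01, "rx": 0, "ry": 0, "rz": 0}
    - {"jaw": -1, "x": 0, "y": 0, "z": 0.02, "rx": 0, "ry": 0, "rz": 0}
    - {"jaw": -1, "x": 0, "y": 0, "z": 0.03, "rx": 0, "ry": 0, "rz": 0}
    - {"jaw": -1, "x": 0, "y": 0, "z": 0.04, "rx": 0, "ry": 0, "rz": 0}
    - {"jaw": -1, "x": 0, "y": 0, "z": 0.05, "rx": 0, "ry": 0, "rz": 0}
    - {"jaw": -1, "x": 0, "y": 0, "z": 0.06, "rx": 0, "ry": 0, "rz": 0}
    - {"jaw": -1, "x": 0, "y": 0, "z": 0.07, "rx": 0, "ry": 0, "rz": 0}
    - {"jaw": -1, "x": 0, "y": 0, "z": 0.075, "rx": 0, "ry": 0, "rz": 0}

```text
clock: 10.85
ee_pos: [0.5701, 0.0852, 0.1688]
tcp_rot: [0.533, 0.469, -0.527, 0.468]
force: [2.8, 10.7, -0.8]
width: 0.125
```

```bash
python3 -c "
from h import *
o=get_obs();print(o['width'],o['force'],o['moment'])
p0=np.array([.579,.1571]);u=np.array([-.1233,-.9924]);d=o['ee_pos'][:2]-p0;print(d@u, d@[u[1],-u[0]])
g=p0+.080*u;go((*g,.1688),-97.1)"
```

```text
0.12468086030615741 [ 2.77690956 10.733626   -0.81655312] [ 0.96041059 -0.16453261  0.00904285]
0.07245003271117528 -1.814769008529025e-05
at [0.5701 0.0852 0.1688] clock 10.85 shift [-0.     -0.      0.0076] turn [ 0.03 -0.42 -0.29]
```

Call:
play_rows:
  steps:
    - {"jaw": -1, "x": 0, "y": 0, "z": 0.005, "rx": 0, "ry": 0, "rz": 0}
    - {"jaw": -1, "x": 0, "y": 0, "z": 0.009, "rx": 0, "ry": 0, "rz": 0}
    - {"jaw": -1, "x": 0, "y": 0, "z": 0.009, "rx": 0, "ry": 0, "rz": 0}
    - {"jaw": -1, "x": 0, "y": 0, "z": 0.009, "rx": 0, "ry": 0, "rz": 0}
    - {"jaw": -1, "x": 0, "y": 0, "z": 0.009, "rx": 0, "ry": 0, "rz": 0}

```text
clock: 11.35
ee_pos: [0.5693, 0.0791, 0.1688]
tcp_rot: [0.534, 0.47, -0.525, 0.467]
force: [2.6, 9.2, -0.2]
width: 0.127
```

```bash
python3 -c "
from h import *
o=get_obs();print(o['width'],o['force'],o['moment'])
p0=np.array([.579,.1571]);u=np.array([-.1233,-.9924]);d=o['ee_pos'][:2]-p0;print(d@u, d@[u[1],-u[0]])
snap('top','top5');snap('scene','scene5')
a=cv2.imread('pics/top5.png')[220:300,280:440];b=cv2.imread('pics/scene5.png')[190:290,290:390]
cv2.imwrite('pics/v5.png',np.hstack([cv2.resize(a,(480,240),interpolation=2),cv2.copyMakeBorder(cv2.resize(b,(300,300),interpolation=2),0,0,0,0,0)[:240]]))
cv2.imwrite('pics/v5.png',np.vstack([cv2.resize(a,(640,320),interpolation=2),cv2.copyMakeBorder(cv2.resize(b[:56,:],(500,280),interpolation=2),0,0,0,140,0)]) )"
```

```text
0.1268207121509526 [ 2.62104179  9.15963863 -0.15106401] [ 0.59316706 -0.01951657 -0.08053651]
0.07856814913219816 -2.0509205046976183e-05
```

View pics/v5.png

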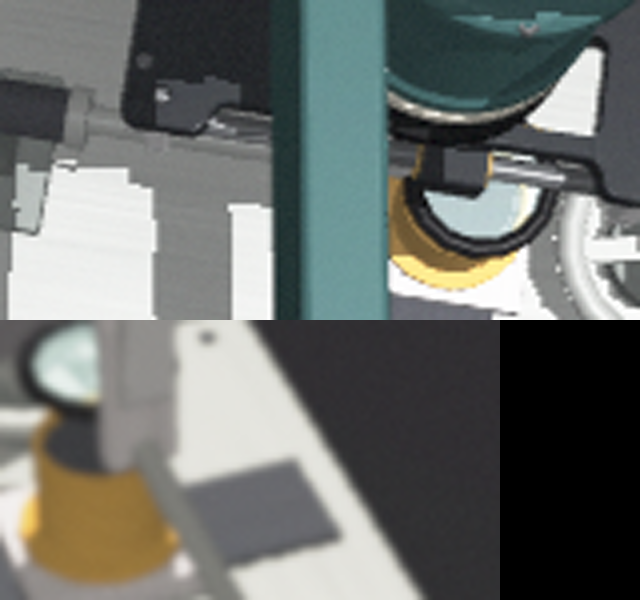

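The crop shows the lens next to the cup with its view tilted by the perspective, and the sleeve mouth collar at about (298,249) px in the top view. No black mark is out yet at 78.6 mm, as expected. Pull the last 1.4 mm, allowing about 3 mm for the arm's give.

Call:
play_rows:
  steps:
    - {"jaw": -1, "x": 0, "y": 0, "z": 0.003, "rx": 0, "ry": 0.5, "rz": 0}
    - {"jaw": -1, "x": 0, "y": 0, "z": 0.0045, "rx": 0, "ry": 0.5, "rz": 0}
    - {"jaw": -1, "x": 0, "y": 0, "z": 0.0045, "rx": 0, "ry": 0.5, "rz": 0}
    - {"jaw": -1, "x": 0, "y": 0, "z": 0.0045, "rx": 0, "ry": 0.5, "rz": 0}
    - {"jaw": -1, "x": 0, "y": 0, "z": 0.0045, "rx": 0, "ry": 0.5, "rz": 0}
    - {"jaw": -1, "x": 0, "y": 0, "z": 0.0045, "rx": 0, "ry": 0.5, "rz": 0}

```text
clock: 12.05
ee_pos: [0.5691, 0.0774, 0.1688]
tcp_rot: [0.537, 0.474, -0.521, 0.465]
force: [3.4, 9.9, -1.4]
width: 0.13
```

```bash
python3 -c "
from h import *
p0=np.array([.579,.1571]);u=np.array([-.1233,-.9924])
for n in ('top','scene','wrist','top'):
  o=get_obs();print(o['width'],o['force'].round(2),(o['ee_pos'][:2]-p0)@u,o['ee_pos'][2]); snap(n,n+'6')
go(o['ee_pos'],-97.1)
c=load('scene6'); t=load('top6'); w=load('wrist6')
L=np.array([.5722,.1087]); m=np.array([*(L+(.047+.0)*-u),.142]); print(m)
A=[]
# mouth: tab 0-position to mouth unknown -> estimate from top0 pixel of mouth
m=onz(t,220+247/3,190+178/3,.147); print('mouth',m)
for n,cc in (('top6',t),('scene6',c),('wrist6',w)):
  q=proj(cc,m); print(n,q); x,y=int(q[0]),int(q[1]); im=cv2.imread('pics/'+n+'.png')
  im=cv2.copyMakeBorder(im,40,40,40,40,0)[y+15:y+65,x+10:x+70]; A.append(cv2.resize(im,(400,333) if 0 else (264,220),interpolation=2))
cv2.imwrite('pics/v6.png',np.hstack(A))"
```

```text
0.1297388098212819 [ 3.35  9.92 -1.43] 0.08035976841558412 0.16881840690562444
0.13067702700000944 [ 2.3  10.59 -1.44] 0.08036533875628482 0.1688230835902784
0.12730653970366282 [ 2.   10.13 -0.96] 0.0803738164603192 0.1688147892617653
0.12848944803417722 [ 2.15 10.26 -0.65] 0.08035544643403697 0.16881833771028557
at [0.5691 0.0774 0.1688] clock 12.25 shift [-0.  0.  0.] turn [ 0.27 -1.46 -0.36]
[0.5779951 0.1553428 0.142    ]
mouth [0.58173897 0.18495543 0.147     ]
top6 (np.float64(302.3333333333333), np.float64(249.33333333333334))
scene6 (np.float64(338.471601251738), np.float64(250.80893732167448))
wrist6 (np.float64(148.0753425430418), np.float64(273.0313887722431))
```

View pics/v6.png

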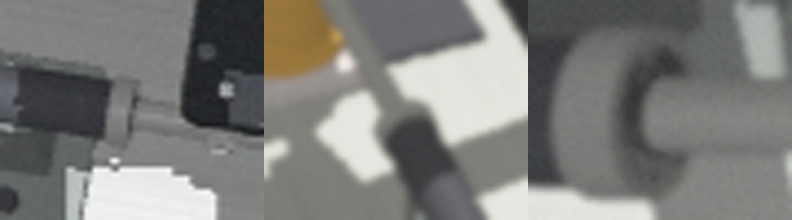

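Call:
play_rows:
  steps:
    - {"jaw": -1, "x": 0, "y": 0, "z": 0.003, "rx": 0, "ry": -0.8, "rz": 0}
    - {"jaw": -1, "x": 0, "y": 0, "z": 0.003, "rx": 0, "ry": -1.8, "rz": 0}
    - {"jaw": -1, "x": 0, "y": 0, "z": 0.003, "rx": 0, "ry": -1.8, "rz": 0}
    - {"jaw": -1, "x": 0, "y": 0, "z": 0.003, "rx": 0, "ry": -1.8, "rz": 0}
    - {"jaw": -1, "x": 0, "y": 0, "z": 0.003, "rx": 0, "ry": -1.8, "rz": 0}
    - {"jaw": -1, "x": 0, "y": 0, "z": 0.003, "rx": 0, "ry": -1.8, "rz": 0}

```text
clock: 12.85
ee_pos: [0.5693, 0.0785, 0.1688]
tcp_rot: [0.531, 0.468, -0.526, 0.471]
force: [2.6, 9.8, -1.2]
width: 0.122
```

```bash
python3 -c "
from h import *
p0=np.array([.579,.1571]);u=np.array([-.1233,-.9924])
for n in ('wrist','top','scene'):
  o=get_obs();print(o['width'],o['force'].round(2),(o['ee_pos'][:2]-p0)@u,o['ee_pos'][2]); snap(n,n+'7')
go(o['ee_pos'],-97.1)
A=[]
for n,x,y in (('wrist7',148,273),('w2',279,238)):
  h=28 if n[1]=='2' else 50
  im=cv2.copyMakeBorder(cv2.imread('pics/'+n+'.png'),60,60,60,60,0)[y+60-h:y+60+h,x+60-h:x+60+h]
  A.append(cv2.convertScaleAbs(cv2.resize(im,(390,390),interpolation=2),alpha=1.7))
b=cv2.imread('pics/top7.png')[215:305,290:450]
cv2.imwrite('pics/v7.png',np.vstack([np.hstack(A),cv2.copyMakeBorder(cv2.resize(b,(373,210),interpolation=2),0,0,0,407,0)]))"
```

```text
0.12188528469546438 [ 2.62  9.77 -1.2 ] 0.07921964214745016 0.16880862126379406
0.12220982870606188 [ 2.82 10.23 -1.17] 0.07921181157837315 0.16880597256929092
0.12579986277105232 [ 2.38 10.54 -0.49] 0.0792120460436884 0.16882560095961988
at [0.5693 0.0785 0.1688] clock 13.0 shift [-0. -0. -0.] turn [ 0.38 -0.13 -0.4 ]
```

View pics/v7.png

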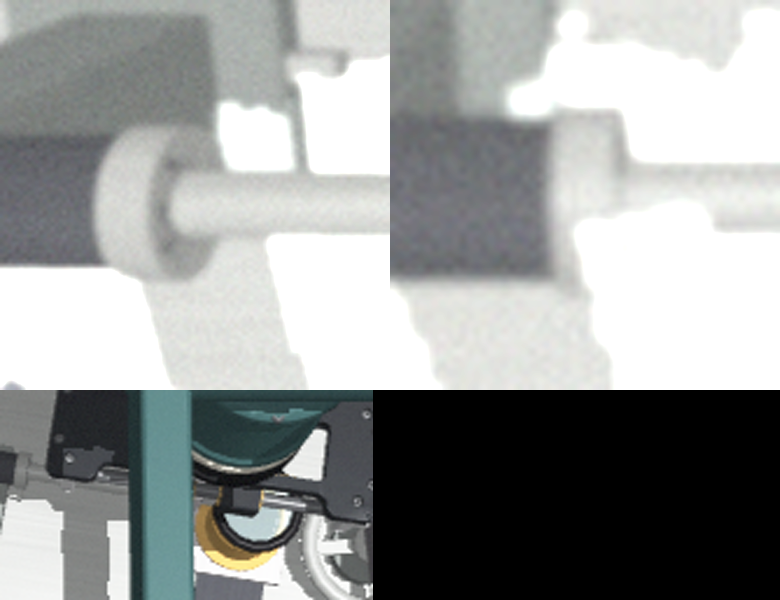

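Call:
play_rows:
  steps:
    - {"jaw": -1, "x": 0, "y": 0, "z": 0.0042, "rx": 0, "ry": -0.4, "rz": 0}
    - {"jaw": -1, "x": 0, "y": 0, "z": 0.0042, "rx": 0, "ry": -0.4, "rz": 0}
    - {"jaw": -1, "x": 0, "y": 0, "z": 0.0042, "rx": 0, "ry": -0.4, "rz": 0}
    - {"jaw": -1, "x": 0, "y": 0, "z": 0.0042, "rx": 0, "ry": -0.4, "rz": 0}
    - {"jaw": -1, "x": 0, "y": 0, "z": 0.0042, "rx": 0, "ry": -0.4, "rz": 0}
    - {"jaw": -1, "x": 0, "y": 0, "z": 0.0042, "rx": 0, "ry": -0.4, "rz": 0}

```text
clock: 13.6
ee_pos: [0.5692, 0.0783, 0.1688]
tcp_rot: [0.531, 0.469, -0.525, 0.472]
force: [3.3, 11.2, -1.1]
width: 0.129
```

```bash
python3 -c "
from h import *
p0=np.array([.579,.1571]);u=np.array([-.1233,-.9924])
for i in range(2):
  o=get_obs();print(o['width'],o['force'].round(2),(o['ee_pos'][:2]-p0)@u,o['ee_pos'][2]); snap('wrist','wrist8')
go(o['ee_pos'],-97.1)
for n in ('wrist6','wrist7','wrist8'):
  g=cv2.GaussianBlur(cv2.imread('pics/'+n+'.png',0),(3,3),0); print(n)
  for y in (261,273,281): print(y,g[y,120:180:2].tolist())"
```

```text
0.1286070553588739 [ 3.34 11.2  -1.07] 0.07944249913427592 0.16881300074299938
0.12824563950217194 [ 2.88 10.54 -0.24] 0.07943654517823234 0.16882446016622316
at [0.5693 0.0783 0.1688] clock 13.7 shift [-0. -0. -0.] turn [ 0.47 -0.18 -0.43]
wrist6
261 [59, 58, 62, 88, 112, 117, 117, 117, 117, 113, 100, 84, 80, 72, 59, 60, 76, 92, 99, 102, 102, 101, 103, 114, 152, 175, 177, 165, 129, 106]
273 [63, 77, 113, 124, 125, 124, 125, 124, 111, 85, 64, 65, 101, 126, 127, 128, 129, 129, 129, 129, 127, 129, 129, 129, 130, 129, 129, 129, 129, 128]
281 [66, 75, 105, 121, 122, 122, 122, 121, 112, 95, 81, 73, 76, 95, 106, 109, 110, 114, 117, 119, 118, 118, 118, 118, 119, 119, 119, 121, 126, 135]
wrist7
261 [58, 59, 69, 97, 113, 115, 116, 116, 114, 109, 98, 93, 94, 92, 93, 95, 96, 121, 164, 176, 177, 179, 179, 179, 179, 174, 146, 111, 134, 209]
273 [69, 97, 122, 127, 126, 125, 126, 123, 106, 94, 94, 113, 125, 127, 126, 127, 128, 128, 128, 127, 128, 128, 128, 129, 129, 129, 128, 129, 127, 128]
281 [70, 97, 121, 124, 126, 124, 124, 121, 105, 92, 88, 98, 114, 120, 118, 120, 121, 121, 121, 122, 122, 122, 122, 124, 126, 127, 127, 127, 128, 127]
wrist8
261 [59, 60, 74, 103, 115, 117, 117, 116, 116, 107, 94, 88, 82, 81, 79, 82, 93, 119, 157, 172, 176, 178, 178, 180, 179, 173, 145, 111, 139, 214]
273 [72, 104, 125, 126, 127, 127, 127, 120, 103, 93, 96, 118, 126, 128, 129, 127, 127, 128, 128, 127, 128, 128, 129, 130, 128, 129, 129, 129, 129, 130]
281 [73, 101, 123, 125, 124, 125, 125, 119, 102, 92, 89, 101, 115, 117, 118, 119, 119, 120, 120, 121, 121, 121, 121, 124, 126, 126, 128, 128, 129, 128]
```

Call:
play_rows:
  steps:
    - {"jaw": -1, "x": 0, "y": 0, "z": 0.0049, "rx": 0, "ry": -0.4, "rz": 0}
    - {"jaw": -1, "x": 0, "y": 0, "z": 0.0049, "rx": 0, "ry": -0.4, "rz": 0}
    - {"jaw": -1, "x": 0, "y": 0, "z": 0.0049, "rx": 0, "ry": -0.4, "rz": 0}
    - {"jaw": -1, "x": 0, "y": 0, "z": 0.0049, "rx": 0, "ry": -0.4, "rz": 0}
    - {"jaw": -1, "x": 0, "y": 0, "z": 0.0049, "rx": 0, "ry": -0.4, "rz": 0}
    - {"jaw": -1, "x": 0, "y": 0, "z": 0.0049, "rx": 0, "ry": -0.4, "rz": 0}

```text
clock: 14.3
ee_pos: [0.5691, 0.0772, 0.1688]
tcp_rot: [0.531, 0.469, -0.525, 0.472]
force: [2.9, 10.0, -0.3]
width: 0.125
```

```bash
python3 -c "
from h import *
p0=np.array([.579,.1571]);u=np.array([-.1233,-.9924])
for i in range(4):
  o=get_obs();print(o['width'],o['force'].round(2),(o['ee_pos'][:2]-p0)@u,o['ee_pos'][2]); snap('wrist','wrist9')
go(o['ee_pos'],-97.1)
for n in ('wrist9',):
  g=cv2.GaussianBlur(cv2.imread('pics/'+n+'.png',0),(3,3),0); print(n)
  for y in (261,273,281): print(y,g[y,120:180:2].tolist())
snap('top','top9'); t=load('top9')
L=np.array([.5723,.1087])+.080*u
q=[proj(t,(*(L+31e-3*np.array([np.cos(a),np.sin(a)])),.1418)) for a in np.linspace(0,6.28,9)]
"
```

```text
0.12541924327945828 [ 2.93 10.04 -0.34] 0.08051782288542664 0.16882905685914168
0.12451612137139564 [ 3.36 10.26 -1.23] 0.0804944572416052 0.16882654025513666
0.12785468826745824 [ 3.35 10.18 -1.3 ] 0.0804810727410673 0.1688156239895925
0.12585985960850288 [ 3.03 10.56 -1.27] 0.08051304891510558 0.16881147534292368
at [0.5691 0.0772 0.1688] clock 14.5 shift [0. 0. 0.] turn [ 0.56 -0.21 -0.46]
wrist9
261 [59, 72, 102, 115, 117, 117, 117, 116, 108, 95, 77, 61, 56, 61, 70, 88, 99, 106, 141, 171, 177, 178, 178, 178, 177, 161, 124, 113, 184, 229]
273 [99, 124, 126, 126, 126, 126, 122, 103, 77, 61, 85, 121, 128, 128, 129, 128, 128, 128, 129, 128, 128, 129, 129, 129, 128, 129, 130, 130, 130, 130]
281 [96, 121, 123, 124, 124, 124, 121, 104, 79, 60, 62, 93, 111, 114, 115, 116, 118, 120, 121, 120, 120, 120, 119, 121, 126, 130, 130, 129, 128, 127]
```

```bash
python3 -c "
from h import *
c=load('w2');ux=np.array([np.cos(np.radians(-7.08)),np.sin(np.radians(-7.08)),0])
print((onz(c,443,228,.106)-onz(c,371.5,237,.1418))@ux)
o=get_obs();print(o['ee_pos'],o['joint_vel'].round(3))
print(sign_off())"
```

```text
0.00012257032523823753
[0.5691126  0.077204   0.16880417] [-0.001 -0.001  0.001  0.     0.002 -0.   ]
the job is handed in; nothing more can be done
None
```

The cup is wound into line and the lens rod is held out at its mark. I handed the job in at about 14.6 s, still gripping the tab.

- **Handwheel:** I turned it about 146° clockwise. The cup's centre measured 0 to −0.7 mm from the rod's plane before I let go of the wheel, and about +0.1 mm in a wrist picture after.
- **Lens rod:** I pulled it along its axis to 80.5 mm by the tool's position, assuming the rod was fully in when gripped. The arm was steady, with about 10.5 N of pull. The wrist camera shows the black mark just starting to appear at the sleeve's mouth. It was much fainter at 79.4 mm.
- **Arm give:** The arm gave 3–4 mm under the spring, so I corrected the pull in several small moves. My first correction of a small tool tilt went the wrong way, and I fixed it before handing in.
- **Not fully checked:** In the last top pictures the arm hid part of the lens and cup. "Lens over cup" therefore rests on the pull length and the alignment above.
- **Other things on the bench:** I did not touch them.

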